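# Seat the square spice jar in the row and unscrew its cap for refilling

### The arm

A 6-joint arm with a two-finger parallel gripper is mounted at the origin on a cart in front of the work surface, level with it; the furniture and walls round the work are solid. World frame = base frame: x ahead of the robot, y to its left, z up, the work surface at z = 0. Lengths are in m, angles in rad, forces in N, time in s.
With the tool pointing down it reaches from about 0.35 to 0.775 m from the base axis. Payload 7.3 kg.
Tool frame: the origin (TCP) lies between the finger pads; the fingertips stand ahead of it and the grasp point (between the pads) lies 6 mm ahead of it (robot.tip_extent is the x of the fingertips in the tool frame, in m); x points along the fingers, z is the direction in which the jaws open and shut, and the axes are right-handed (so a half turn about x gives the same grasp; the last joint's range is limited). The gripper opens to 92 mm and grips with 3 to 60 N. Pads are 19 mm wide; open, the fingers measure 130 mm over their backs; the gripper's body (75 mm by 190 mm) begins 47 mm behind the grasp point.
Start: joints at [1.01, 0.342, 1.524, -0, 1.275, -0.146], TCP at [0.212, 0.481, 0.252] pointing down, gripper open.
Joint ranges: [-2.53, 2.53], [-0.77, 2.02], [0.04, 2.7], [-1, 4.14], [0.28, 2.66], [-3.11, 3.11]. Speed limits (rad/s): [2.57, 2.57, 3.14, 3.14, 3.14, 3.14].

### API

Orientations are given as [roll, pitch, yaw] about the fixed x, y, z axes, in that order (R = Rz(yaw) Ry(pitch) Rx(roll)).
In Python, from cell import robot gives the robot as it stands. The module is installed in compiled form; this text tells all that it offers.
- The arm moves only by the shell command python3 -m creep 'ROWS' [FORCE]. ROWS is JSON, a list of rows, each an object with "translation": the shift along the tool's x, y, z in m, a list of three; "twist": the turn, a rotation vector about the tool's x, y, z in rad, a list of three; "hand": the opening in per cent of the stroke, from 0 (shut) to 100 (fully open). A call has 1 to 5 rows; each row is the pose to reach, as a shift and turn from the pose measured when the call began, along the tool's axes at that moment; what a row does not reach only later rows make up. A row lasts 1/10 s, in which the tool goes at most 50 mm and 8.59 degrees, less where a joint would pass 70% of its speed; a pose out of reach is approached as far as the arm can. A call with a gripper value outside its range is refused whole. The fingers move at their own pace and stop on an object; FORCE is the grip in N (left out, the last holds). Time passes only in rows, so rows that repeat a pose let the fingers close. It gives the time, the measured TCP pose, the force and the opening at its end, in the units of the state.
- robot.observe(): the state, without advancing time (a new reading comes with each control period).
- robot.read_camera(name): name is "scene" or "top"; returns the picture (480x640x3 uint8, blue, green, red); there is no depth.
- robot.calibration(name): a dict with "intrinsics" (3x3 intrinsics, pixels), "cam_to_world" (4x4, takes a point from camera to world coordinates). Camera axes: x right, y up, looking along -z (the intrinsics and any distortion apply to the point x, -y, -z); pixel columns grow to the right and rows downward; lengths in m; the calibration is good to about 2 mm. A picture is of the moment at which its call begins. calibration takes no time and is no camera call.
- robot.hand_in(): hands the job in, once; it reports no verdict.
The state is a dict: "time": time; "qpos": joint angles; "qvel": joint speeds; "joint_efforts": joint torques, N m; "tool_pos": TCP position; "tool_rot": TCP orientation; "contact_force": force on the tool from outside, world axes, zero at the start; "torque": the same for the moment, N m; "opening": finger opening in m.
Only numpy, scipy, OpenCV 4.12 (cv2) and the standard library are available. Lean on these libraries where they do the work, as an engineer would, in place of code of your own. Each camera call takes 0.05 s, during which the arm holds its last target. There are 200 camera calls.

### The job

Set the loose square glass jar fully home in the free pocket of the wooden jar block, so that it completes the row and the block keeps it from turning, with its cap still screwed on. Then unscrew its tight cap (counterclockwise seen from above), turning until the thread lets go, and finish while holding the cap in the gripper, level and straight above the open jar, its lower edge one to three centimetres clear of the mouth: do not put the cap down. The jar stays home in its pocket, and the other jars and the things around stay where they are.

Things in the scene. Friction and masses are not known exactly. Their poses are not given: they have to be found in the camera images.
- jar: The loose jar to open, empty clear glass, 220 to 340 g: square body 56 x 56 x 52 mm, shoulder, then a round threaded neck (40 mm) up to the mouth 78 mm above the base; 81 mm high with the cap on. Lowest 5 mm relieved to 52 mm square. Stands upright on the worktop, outside the block, at any yaw. Origin: centre of the underside; z up, x and y square to the faces.
- cap: Round ribbed steel screw cap of that jar, 52 mm across, 22 mm high, 40 g, open below. Origin: centre of its lower edge; z up. Screwed tight, its lower edge is 59 mm above the jar's base and its x axis lies 0 to 0.1 rad clockwise of the jar's x axis (the farther, the tighter). Best gripped across its sides from above, fingertips 4 mm above its lower edge.
- cap_top (a point): Centre of the cap's top, 22 mm above its lower edge. Right-hand two-start thread: counterclockwise from above the cap rises 12 mm per turn; the thread lets go about 2.3 rad (130 degrees) from tight and the cap lifts straight off; up to 3 rad does no harm. Breaking loose takes 0.3 to 0.6 N m, then it turns easily. Lifted too early, it brings the jar along. Turn at most 1.4 rad a grasp.
- mouth (a point): Centre of the jar's mouth (top of its glass rim), on the jar's axis 78 mm above its base; axes as the jar's. With the cap tight the cap's lower edge is 19 mm below this point.
- block: Dark wooden jar block that cannot move, 88 x 314 x 24 mm, three square pockets in a row along its y axis, 100 mm apart: each 60 mm square, 17 mm deep (floor 7 mm above the worktop), widening to 66 mm over the top 5 mm; 2 mm play a side. Origin: centre of the underside; x across the row (away from the robot), y along it, z up.
- pocket (a point): Centre of the floor of the free pocket, the middle one of the block, 7 mm above the worktop; axes as the block's.
- jar_left: Jar of the same shape and size with its cap on, standing in the pocket at the block's +y end. Origin: centre of its underside.
- jar_right: Jar of the same shape and size with its cap on, standing in the pocket at the block's -y end. Origin: centre of its underside.
- garlic: Bystander: garlic bulb, about 60 mm across and 58 mm high.
- bowl: Bystander: small white bowl, 115 mm across, 56 mm high.
- spice_tall: Bystander: round spice jar, 46 mm across, 106 mm high, behind the block.
- onion: Bystander: onion, about 75 mm across and 77 mm high.
Mind the look-alikes: they are no part of the job. Leave any green or yellow look-alike of the jar alone.

How it is judged:
On the way:
1. the jar is fully home in the free pocket, its cap still screwed on (horizontal distance between jar and pocket below 0.004 m and z of jar in the frame of pocket below 0.003 m and angle between jar's own z axis and vertical below 0.06 rad and z of cap in the frame of mouth below -0.015 m and horizontal distance between cap and mouth below 0.004 m), for 0.2 s.
At the end, for the whole second after the job is handed in: Jar home in the free pocket (centre within 4 mm, under 3 mm above its floor, upright); fingers hold the cap still, level within 11 degrees, within 15 mm of the mouth's axis, lower edge 4 to 45 mm above the rim, not touching the jar; other jars within 10 mm of where they stood (horizontal distance between jar and pocket below 0.004 m and z of jar in the frame of pocket below 0.003 m and angle between jar's own z axis and vertical below 0.06 rad and z of cap in the frame of mouth between 0.004 and 0.045 m and horizontal distance between cap and mouth below 0.015 m and angle between cap's own z axis and vertical below 0.2 rad and linear speed of cap below 0.03 m/s and contact force between cap and the fingers above 2 N and contact force between cap and jar below 0.05 N and distance of each of jar_left, jar_right from where it was at the start of the episode below 0.01 m); the arm keeps its last pose, push and grip.
It fails at once if a neighbouring jar is knocked out of place (distance of any of jar_left, jar_right from where it was at the start of the episode above 0.02 m).
It fails at once if a thing standing around is pushed away by more than 3 cm (distance of any of garlic, bowl, spice_tall, onion from where it was at the start of the episode above 0.03 m).
It fails at once if the jar is tipped over (angle between jar's own z axis and vertical above 0.6 rad).
It fails at once if the cap is dropped (height (world z) of cap below 0.035 m).
It also fails if it takes over 61 s, if anything falls off the work surface, if the arm or the gripper's body presses on something with over 40 N, if the wrist force passes 120 N, or if a joint passes its speed limit or range.

## Working session

There is one attempt and no reset: what is moved stays moved. The work goes in short steps, Python scripts to look and compute and a shell command to move; the robot and the scene stay as the last step left them, time stands still between calls to the robot, and variables do not carry over. Pictures are saved under pics/ and viewed, about 8 in all and at most 12, crops included, and the job is handed in when it is done.

```bash
mkdir -p pics; python3 - <<'E'
from cell import robot
import cv2
for n in("scene","top"):
    cv2.imwrite(f"pics/{n}0.png",robot.read_camera(n)); c=robot.calibration(n); print(c)
print(robot.observe(), robot.tip_extent)
E
```

```text
{'intrinsics': array([[479.26602115,   0.        , 318.794926  ],
       [  0.        , 479.26602115, 234.660001  ],
       [  0.        ,   0.        ,   1.        ]]), 'cam_to_world': array([[ 0.52539305,  0.63649301, -0.56465812, -0.03179273],
       [-0.85068432,  0.37947228, -0.36378149, -0.33018526],
       [-0.01727227,  0.67147408,  0.74082672,  0.87528136],
       [ 0.        ,  0.        ,  0.        ,  1.        ]])}
{'intrinsics': array([[556.83024197,   0.        , 314.37314083],
       [  0.        , 556.83024197, 234.08432066],
       [  0.        ,   0.        ,   1.        ]]), 'cam_to_world': array([[-1.27305279e-02,  9.82821347e-01, -1.84119891e-01,
         3.89693925e-01],
       [-9.99916387e-01, -1.29308644e-02,  1.12610504e-04,
         4.19401690e-02],
       [-2.27015334e-03,  1.84105930e-01,  9.82903786e-01,
         1.03608226e+00],
       [ 0.00000000e+00,  0.00000000e+00,  0.00000000e+00,
         1.00000000e+00]])}
{'time': 0.1, 'qpos': array([ 1.01001217e+00,  3.42668144e-01,  1.52491793e+00, -2.84267213e-05,
        1.27539036e+00, -1.46031895e-01]), 'qvel': array([ 9.68291796e-04, -1.23994711e-03, -3.55696712e-03,  1.96828163e-03,
        1.77545833e-03,  5.07266904e-05]), 'joint_efforts': array([ 2.69413751e-03, -4.31999516e+01, -2.44696534e+01,  7.20267836e-02,
        5.25200833e-02, -8.51030700e-05]), 'tool_pos': array([0.21138296, 0.48020874, 0.25110784]), 'tool_rot': array([ 3.01520294,  1.56941228, -2.11193001]), 'contact_force': array([0.53308738, 0.08682288, 0.25986772]), 'torque': array([0.05333341, 0.06451478, 0.05522029]), 'opening': 0.09168409933484216} 0.025
```

View pics/scene0.png

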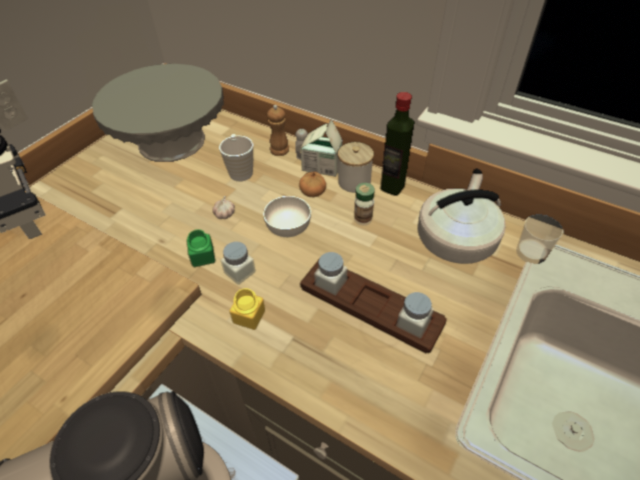

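View pics/top0.png

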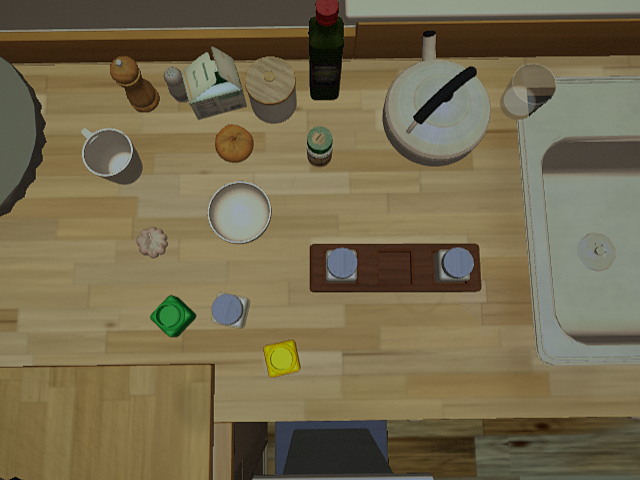

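The scene picture shows the loose jar (cap near (236,252)) between the green look-alike (200,248) and the yellow one (247,308), with the block at (372,305). In the top view the jar's cap is at (229,310), the block's centre at (395,268) and the neighbours' caps at (342,260) and (457,263).

```bash
cat > h.py <<'E'
import numpy as np, cv2
from cell import robot
def ray(n,px):
    c=robot.calibration(n);K=c["intrinsics"];M=c["cam_to_world"]
    d=np.linalg.inv(K)@[px[0],px[1],1]; d=M[:3,:3]@(d*[1,-1,-1]); return M[:3,3],d
def onz(n,px,z):
    o,d=ray(n,px); return o+d*(z-o[2])/d[2]
def proj(n,p):
    c=robot.calibration(n);K=c["intrinsics"];M=c["cam_to_world"]
    q=M[:3,:3].T@(np.asarray(p)-M[:3,3])*[1,-1,-1]; q=K@q; return q[:2]/q[2]
def caps(n,im,hue=(108,125),smin=40,vmin=90):
    h=cv2.cvtColor(im,cv2.COLOR_BGR2HSV); m=cv2.inRange(h,(hue[0],smin,vmin),(hue[1],255,255))
    m=cv2.morphologyEx(m,cv2.MORPH_OPEN,np.ones((3,3)))
    cs,_=cv2.findContours(m,cv2.RETR_EXTERNAL,cv2.CHAIN_APPROX_NONE)
    return [c for c in cs if cv2.contourArea(c)>150]
E
python3 - <<'E'
from h import *
im=cv2.imread("pics/top0.png"); hs=cv2.cvtColor(im,cv2.COLOR_BGR2HSV)
print(hs[310,225],hs[260,340],hs[268,395],hs[320,240])
for c in caps("top",im,(105,130),30,60):
    (x,y),r=cv2.minEnclosingCircle(c); print("cap",x,y,r,cv2.contourArea(c),onz("top",(x,y),.081),onz("top",(x,y),.088))
sub=hs[235:300,295:490]; m=cv2.inRange(sub,(0,40,10),(180,255,90))
m=cv2.morphologyEx(m,cv2.MORPH_CLOSE,np.ones((25,25)))
cs,_=cv2.findContours(m,cv2.RETR_EXTERNAL,cv2.CHAIN_APPROX_NONE)
c=max(cs,key=cv2.contourArea)+[295,235]; r=cv2.minAreaRect(c); b=cv2.boxPoints(r); print(r)
for p in b: print(p,onz("top",p,.024))
a=cv2.resize(im[280:345,190:265],None,fx=8,fy=8,interpolation=cv2.INTER_CUBIC)
cv2.imwrite("pics/j1.png",a)
a=cv2.resize(im[235:300,300:490],None,fx=4,fy=4,interpolation=cv2.INTER_CUBIC); cv2.imwrite("pics/b1.png",a)
E
```

```text
[109  63 138] [109  62 136] [ 12 144  69] [ 68   7 151]
cap 330.0 447.0 59.93339538574219 1486.5 [0.21557213 0.02087775 0.081     ] [0.21684831 0.02103212 0.088     ]
cap 226.26922607421875 308.73077392578125 14.894309043884277 636.5 [0.44125972 0.19349751 0.081     ] [0.44088178 0.19238671 0.088     ]
cap 458.125 262.0625 15.125228881835938 632.5 [ 0.51615861 -0.20589041  0.081     ] [ 0.51523172 -0.204074    0.088     ]
cap 341.8597412109375 262.1524353027344 14.963693618774414 641.0 [ 0.51862087 -0.00504827  0.081     ] [ 0.51767594 -0.00470389  0.088     ]
((399.5, 267.0), (64.0, 179.0), 90.0)
[310. 235.] [0.57766388 0.0499299  0.024     ]
[489. 235.] [ 0.57331494 -0.28071238  0.024     ]
[489. 299.] [ 0.45570012 -0.27242283  0.024     ]
[310. 299.] [0.45987198 0.05125923 0.024     ]
```

View pics/j1.png

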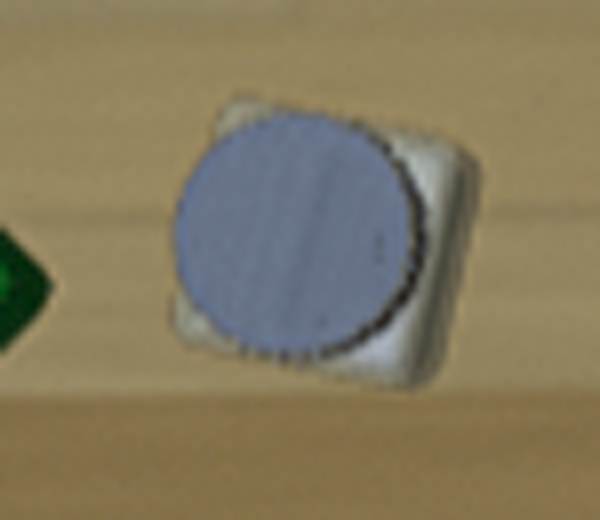

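View pics/b1.png

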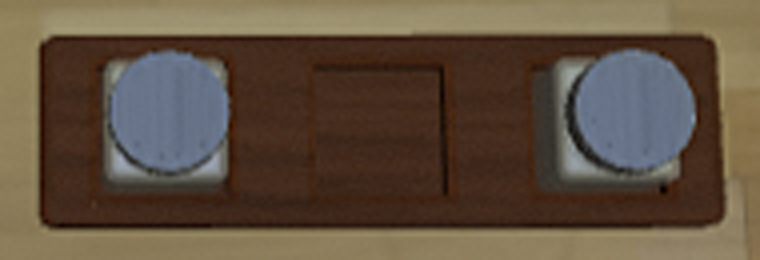

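Jar crop: shoulder edges run (240,97)→(455,140) and (470,165)→(430,380), so it is turned about 0.19 rad clockwise. Block crop: outline corners (40,37), (718,37), (722,226), (40,226); pocket bevel about (308,62)–(450,197).

```bash
python3 - <<'E'
from h import *
from scipy.spatial.transform import Rotation as R
J=lambda x,y:(190+x/8,280+y/8)
e=[]
for a,b in(((240,97),(455,140)),((470,165),(430,380)),((185,345),(400,388))):
    p,q=onz("top",J(*a),.05),onz("top",J(*b),.05); d=q-p; print("edge",np.linalg.norm(d),np.arctan2(d[1],d[0])%(np.pi/2)-np.pi/2)
im=cv2.imread("pics/top0.png"); hs=cv2.cvtColor(im,cv2.COLOR_BGR2HSV)
m=cv2.inRange(hs,(0,90,10),(20,255,95)); m[:235]=0;m[300:]=0;m[:,:300]=0;m[:,490:]=0
m=cv2.morphologyEx(m,cv2.MORPH_OPEN,np.ones((5,5)))
c=max(cv2.findContours(m,0,1)[0],key=cv2.contourArea)
pts=cv2.boxPoints(cv2.minAreaRect(cv2.convexHull(c)))
w=np.array([onz("top",p,.024) for p in pts]);print(pts,w,w.mean(0),np.linalg.norm(np.diff(w,axis=0),axis=1))
for n,f in(("top","pics/top0.png"),("scene","pics/scene0.png")):
  for c in caps(n,cv2.imread(f),(100,130),25,60):
    M=cv2.moments(c);p=M["m10"]/M["m00"],M["m01"]/M["m00"]
    if cv2.contourArea(c)<1200: print(n,p,cv2.contourArea(c),onz(n,p,.081),onz(n,p,.088))
im2=cv2.imread("pics/scene0.png");print(cv2.cvtColor(im2,cv2.COLOR_BGR2HSV)[[248,261,298],[236,331,418]])
s=robot.observe();r=R.from_euler("xyz",s["tool_rot"]).as_matrix();print(r.round(3))
E
```

```text
edge 0.048666722816843935 -0.20864014885427418
edge 0.047362218076744435 -0.1765600671453309
edge 0.048175436622369026 -0.20651114392358605
[[309.99994 291.     ]
 [309.99994 244.     ]
 [479.99994 244.     ]
 [479.99994 291.     ]] [[ 0.47432381  0.05109625  0.024     ]
 [ 0.56079395  0.05012039  0.024     ]
 [ 0.55668781 -0.26296236  0.024     ]
 [ 0.47034112 -0.2571336   0.024     ]] [ 0.51553667 -0.10471983  0.024     ] [0.08647564 0.31310968 0.0865432 ]
top (226.05934640522872, 308.78692810457517) 637.5 [0.44116938 0.19385345 0.081     ] [0.44079211 0.19274005 0.088     ]
top (458.32897435897434, 261.97615384615386) 650.0 [ 0.51630428 -0.20625165  0.081     ] [ 0.51537632 -0.2044326   0.088     ]
top (341.84209190149784, 262.24625539477023) 656.5 [ 0.51845786 -0.00501421  0.081     ] [ 0.51751412 -0.00467007  0.088     ]
scene (272.5910087719298, 472.4970760233918) 456.0 [ 0.11496797 -0.13947902  0.081     ] [ 0.11367457 -0.14115971  0.088     ]
[[ 79  18 156]
 [ 78  17 154]
 [ 84  16 156]]
[[-0.001 -0.915  0.403]
 [-0.001  0.403  0.915]
 [-1.     0.    -0.001]]
```

```bash
cat > go.py <<'E'
# usage: go.py x y z jaw_angle -> shift and twist in the tool axes
import sys,numpy as np
from cell import robot
from scipy.spatial.transform import Rotation as R
x,y,z,p=map(float,sys.argv[1:5]); s=robot.observe()
r=R.from_euler("xyz",s["tool_rot"])
zz=np.array([np.cos(p),np.sin(p),0]);xx=np.array([0,0,-1.]);T=R.from_matrix(np.c_[xx,np.cross(zz,xx),zz])
jz=r.as_matrix()[:,2]
print("t",round(s["time"],2),"pos",s["tool_pos"].round(4),"jaw",np.arctan2(jz[1],jz[0]).round(3),"F",s["contact_force"].round(1),"M",s["torque"].round(2),"open",round(s["opening"],4),"q",s["qpos"].round(2))
print("shift",r.inv().apply(np.array([x,y,z])-s["tool_pos"]).round(4),"twist",(r.inv()*T).as_rotvec().round(3))
E
python3 - <<'E'
from h import *
for p in((.4412,.1937,.081),(.5175,-.0047,.088),(.5154,-.2044,.088),(.5155,-.1047,.007)): print(proj("scene",p).round(1),proj("top",p).round(1))
im=cv2.imread("pics/scene0.png");a=cv2.resize(im[220:360,180:460],None,fx=2.8,fy=2.8,interpolation=cv2.INTER_CUBIC)
for p in((.4412,.1937,.081),(.5175,-.0047,.088),(.5154,-.2044,.088),(.5155,-.1047,.007)):
    q=(proj("scene",p)-[180,220])*2.8; cv2.circle(a,tuple(int(v) for v in q),2,(0,0,255),-1)
cv2.imwrite("pics/s1.png",a)
E
python3 go.py .4412 .1937 .2 1.371
```

```text
[234.8 250. ] [226.1 308.8]
[330.8 261. ] [341.9 262.3]
[418.  302.4] [458.3 262. ]
[370.1 303.8] [393.7 268.5]
t 0.1 pos [0.2114 0.4802 0.2511] jaw 1.156 F [0.5 0.1 0.3] M [0.05 0.06 0.06] open 0.0917 q [ 1.01  0.34  1.52 -0.    1.28 -0.15]
shift [ 0.0513 -0.3258 -0.1695] twist [-0.215 -0.001 -0.   ]
```

View pics/s1.png

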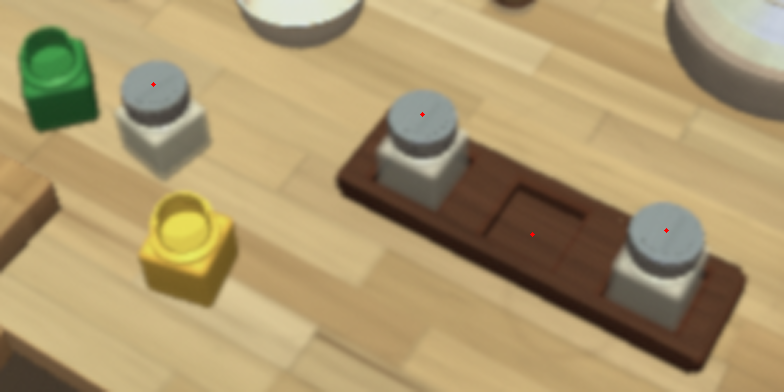

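The red marks from the top view land on the caps and pocket in the scene view within about 1 px. The measurements agree, so I move.

```bash
python3 -m creep '[{"translation":[0,-0.04,-0.02],"twist":[-0.04,0,0],"hand":72},{"translation":[0.01,-0.08,-0.04],"twist":[-0.08,0,0],"hand":72},{"translation":[0.02,-0.12,-0.06],"twist":[-0.12,0,0],"hand":72},{"translation":[0.03,-0.16,-0.085],"twist":[-0.16,0,0],"hand":72},{"translation":[0.04,-0.2,-0.105],"twist":[-0.215,-0.001,0],"hand":72}]' 20; python3 go.py .4412 .1932 .15 1.371
```

```text
time: 0.6
tool_pos: [0.3524, 0.3017, 0.2107]
tool_rot: [2.33, 1.57, -2.58]
contact_force: [0.9, -0.0, -0.5]
opening: 0.0661
t 0.6 pos [0.3524 0.3017 0.2107] jaw 1.373 F [ 0.9 -0.  -0.5] M [ 0.04 -0.06  0.01] open 0.0661 q [ 0.54  0.27  1.75 -0.    1.12 -0.83]
shift [ 0.0607 -0.1084 -0.0889] twist [ 0.002 -0.001 -0.001]
```

```bash
python3 -m creep '[{"translation":[0.015,-0.035,-0.03],"twist":[0,0,0],"hand":72},{"translation":[0.035,-0.07,-0.06],"twist":[0,0,0],"hand":72},{"translation":[0.055,-0.1,-0.085],"twist":[0,0,0],"hand":72},{"translation":[0.0607,-0.1084,-0.0889],"twist":[0.002,-0.001,-0.001],"hand":72},{"translation":[0.0607,-0.1084,-0.0889],"twist":[0.002,-0.001,-0.001],"hand":72}]'; python3 go.py .4412 .1932 .088 1.371
```

```text
time: 1.1
tool_pos: [0.4414, 0.1922, 0.1489]
tool_rot: [1.886, 1.569, -3.029]
contact_force: [-0.1, 0.6, 0.3]
opening: 0.066
t 1.1 pos [0.4414 0.1922 0.1489] jaw 1.368 F [-0.1  0.6  0.3] M [ 0.03  0.01 -0.02] open 0.066 q [ 0.25  0.38  1.79  0.    0.98 -1.12]
shift [0.0609 0.0003 0.001 ] twist [-0.003 -0.001 -0.002]
```

```bash
python3 -m creep '[{"translation":[0.02,0,0.001],"twist":[0,0,0],"hand":72},{"translation":[0.04,0,0.001],"twist":[-0.003,0,0],"hand":72},{"translation":[0.06,0,0.001],"twist":[-0.003,-0.001,-0.001],"hand":72},{"translation":[0.061,0,0.001],"twist":[-0.003,-0.001,-0.001],"hand":72},{"translation":[0.061,0,0.001],"twist":[-0.003,-0.001,-0.001],"hand":72}]'; python3 -m creep '[{"translation":[0,0,0],"twist":[0,0,0],"hand":50},{"translation":[0,0,0],"twist":[0,0,0],"hand":50},{"translation":[0,0,0],"twist":[0,0,0],"hand":50},{"translation":[0,0,0],"twist":[0,0,0],"hand":50},{"translation":[0,0,0],"twist":[0,0,0],"hand":50}]' 20; python3 go.py .4412 .1932 .13 1.371
```

```text
time: 1.6
tool_pos: [0.441, 0.1942, 0.0885]
tool_rot: [1.165, 1.57, 2.538]
contact_force: [0.3, -0.6, 0.2]
opening: 0.0663
time: 2.1
tool_pos: [0.4416, 0.1948, 0.0896]
tool_rot: [-0.269, 1.569, 1.103]
contact_force: [-0.6, 3.5, 6.2]
opening: 0.0523
t 2.1 pos [0.4416 0.1948 0.0896] jaw 1.373 F [-0.6  3.5  6.2] M [0.56 0.27 0.04] open 0.0523 q [ 0.26  0.47  1.85  0.    0.82 -1.12]
shift [-0.0404  0.0001 -0.0016] twist [0.002 0.002 0.001]
```

```bash
python3 -m creep '[{"translation":[0,0,0],"twist":[0,0,0],"hand":0},{"translation":[0,0,0],"twist":[0,0,0],"hand":0},{"translation":[0,0,0],"twist":[0,0,0],"hand":0},{"translation":[-0.003,0,0],"twist":[0,0,0],"hand":0},{"translation":[-0.006,0,0],"twist":[0,0,0],"hand":0}]' 30; python3 go.py .4412 .1932 .16 1.371;  python3 -m creep '[{"translation":[-0.015,0,0],"twist":[0,0,0],"hand":0},{"translation":[-0.03,0,0],"twist":[0,0,0],"hand":0},{"translation":[-0.045,0,0],"twist":[0,0,0],"hand":0},{"translation":[-0.06,0,0],"twist":[0,0,0],"hand":0},{"translation":[-0.06,0,0],"twist":[0,0,0],"hand":0}]'; python3 go.py .5155 -.1045 .16 1.558
python3 - <<'E'
from h import *
cv2.imwrite("pics/lift.png",robot.read_camera("scene")[100:400,120:520])
E
```

```text
time: 2.6
tool_pos: [0.4414, 0.1947, 0.0955]
tool_rot: [0.119, 1.569, 1.491]
contact_force: [-0.1, 0.2, -2.7]
opening: 0.0518
t 2.6 pos [0.4414 0.1947 0.0955] jaw 1.372 F [-0.1  0.2 -2.7] M [-0.03  0.01 -0.06] open 0.0518 q [ 0.26  0.46  1.84  0.    0.84 -1.12]
shift [-0.0645 -0.0001 -0.0014] twist [ 0.001  0.002 -0.   ]
time: 3.1
tool_pos: [0.4424, 0.1948, 0.1572]
tool_rot: [-0.769, 1.566, 0.603]
contact_force: [0.5, 0.8, -3.0]
opening: 0.0519
t 3.1 pos [0.4424 0.1948 0.1572] jaw 1.372 F [ 0.5  0.8 -3. ] M [ 0.    0.01 -0.02] open 0.0519 q [ 0.26  0.37  1.78  0.    0.99 -1.12]
shift [-0.0033 -0.1307 -0.279 ] twist [-0.186  0.003  0.003]
```

View pics/lift.png

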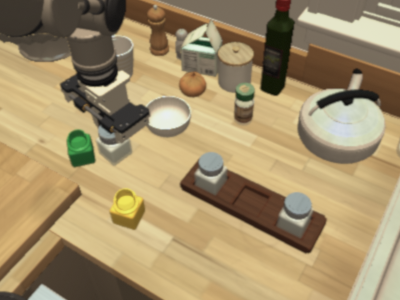

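The picture shows the jar held below the gripper at about (112,145), clear of the table, with the look-alikes (80,148) and (126,207) undisturbed. The wrist force of 3 N fits its weight.

```bash
python3 -m creep '[{"translation":[-0.025,-0.01,-0.03],"twist":[-0.03,0,0],"hand":0},{"translation":[-0.05,-0.03,-0.065],"twist":[-0.07,0,0],"hand":0},{"translation":[-0.053,-0.05,-0.105],"twist":[-0.11,0,0],"hand":0},{"translation":[-0.053,-0.07,-0.145],"twist":[-0.15,0,0],"hand":0},{"translation":[-0.053,-0.09,-0.185],"twist":[-0.186,0.003,0.003],"hand":0}]';  python3 go.py .5155 -.1045 .21 1.558
```

```text
time: 3.65
tool_pos: [0.4932, -0.0063, 0.2079]
tool_rot: [1.72, 1.568, -3.003]
contact_force: [0.8, -0.0, -3.3]
opening: 0.052
t 3.65 pos [ 0.4932 -0.0063  0.2079] jaw 1.56 F [ 0.8 -0.  -3.3] M [ 0.01 -0.03 -0.04] open 0.052 q [-0.17  0.33  1.68 -0.    1.14 -1.73]
shift [-0.0021 -0.0234 -0.098 ] twist [ 0.002 -0.    -0.003]
```

```bash
python3 -m creep '[{"translation":[-0.002,-0.008,-0.035],"twist":[0,0,0],"hand":0},{"translation":[-0.002,-0.016,-0.07],"twist":[0,0,0],"hand":0},{"translation":[-0.002,-0.0234,-0.098],"twist":[0.002,0,-0.003],"hand":0},{"translation":[-0.002,-0.0234,-0.098],"twist":[0.002,0,-0.003],"hand":0},{"translation":[-0.002,-0.0234,-0.098],"twist":[0.002,0,-0.003],"hand":0}]';  python3 go.py .5155 -.1045 .12 1.558
python3 - <<'E'
from h import *
cv2.imwrite("pics/over.png",cv2.resize(robot.read_camera("scene")[150:400,220:520],None,fx=2,fy=2))
E
```

```text
time: 4.15
tool_pos: [0.5149, -0.1047, 0.2086]
tool_rot: [1.217, 1.569, 2.774]
contact_force: [0.9, 0.5, -3.9]
opening: 0.0522
t 4.15 pos [ 0.5149 -0.1047  0.2086] jaw 1.557 F [ 0.9  0.5 -3.9] M [ 0.13 -0.01 -0.04] open 0.0522 q [-0.35  0.38  1.59  0.    1.17 -1.9 ]
shift [ 0.0886 -0.0008  0.0002] twist [-0.001  0.001 -0.002]
```

View pics/over.png

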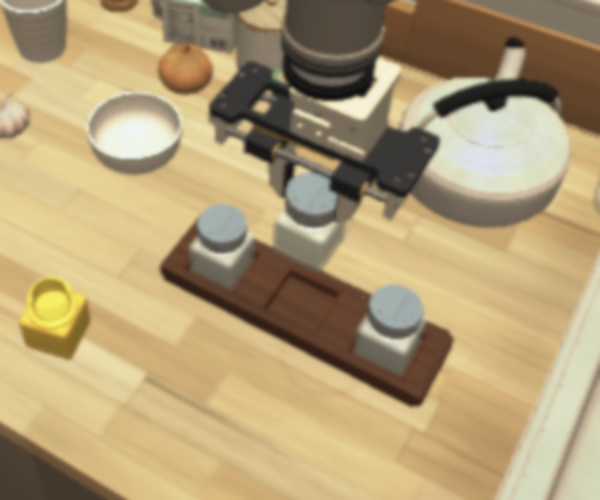

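The jar hangs square above the free pocket, its cap at (312,200), clear of both neighbours at (222,228) and (395,310).

```bash
python3 -m creep '[{"translation":[0.03,-0.0005,0],"twist":[0,0,0],"hand":0},{"translation":[0.06,-0.0005,0],"twist":[0,0,0],"hand":0},{"translation":[0.08,-0.0005,0],"twist":[0,0.001,-0.002],"hand":0},{"translation":[0.0866,-0.0005,0],"twist":[0,0.001,-0.002],"hand":0},{"translation":[0.0866,-0.0005,0],"twist":[0,0.001,-0.002],"hand":0}]';  python3 go.py .5155 -.1045 .098 1.558
```

```text
time: 4.7
tool_pos: [0.5147, -0.1029, 0.1216]
tool_rot: [1.27, 1.569, 2.829]
contact_force: [1.7, 0.5, -3.1]
opening: 0.0518
t 4.7 pos [ 0.5147 -0.1029  0.1216] jaw 1.559 F [ 1.7  0.5 -3.1] M [ 0.02 -0.04  0.01] open 0.0518 q [-0.34  0.48  1.7  -0.    0.96 -1.9 ]
shift [ 0.0236 -0.0009 -0.0016] twist [ 0.001  0.001 -0.002]
```

```bash
python3 -m creep '[{"translation":[0.005,-0.001,-0.001],"twist":[0,0,0],"hand":0},{"translation":[0.01,-0.001,-0.001],"twist":[0,0,0],"hand":0},{"translation":[0.014,-0.001,-0.001],"twist":[0,0,0],"hand":0},{"translation":[0.018,-0.001,-0.001],"twist":[0,0,0],"hand":0},{"translation":[0.021,-0.001,-0.001],"twist":[0,0,0],"hand":0}]';  python3 go.py .5155 -.1045 .096 1.558
```

```text
time: 5.2
tool_pos: [0.5156, -0.1039, 0.1004]
tool_rot: [1.261, 1.569, 2.82]
contact_force: [-0.1, -0.4, -4.2]
opening: 0.0518
t 5.2 pos [ 0.5156 -0.1039  0.1004] jaw 1.559 F [-0.1 -0.4 -4.2] M [ 0.05  0.03 -0.03] open 0.0518 q [-0.34  0.52  1.72 -0.    0.91 -1.9 ]
shift [ 0.0044  0.0001 -0.0006] twist [ 0.001  0.001 -0.002]
```

```bash
python3 -m creep '[{"translation":[0.0015,0,0],"twist":[0,0,0],"hand":0},{"translation":[0.003,0,0],"twist":[0,0,0],"hand":0},{"translation":[0.0045,0,0],"twist":[0,0,0],"hand":0},{"translation":[0.0055,0,0],"twist":[0,0,0],"hand":0},{"translation":[0.0055,0,0],"twist":[0,0,0],"hand":0}]';  python3 go.py .5155 -.1045 .096 1.558
```

```text
time: 5.7
tool_pos: [0.5158, -0.104, 0.0967]
tool_rot: [1.628, 1.57, -3.096]
contact_force: [-5.0, 1.0, 12.4]
opening: 0.052
t 5.7 pos [ 0.5158 -0.104   0.0967] jaw 1.559 F [-5.   1.  12.4] M [ 0.3   0.83 -0.  ] open 0.052 q [-0.34  0.52  1.72 -0.    0.9  -1.9 ]
shift [ 0.0007  0.0003 -0.0005] twist [ 0.001 -0.    -0.   ]
```

Seated: 12 N reaction from the floor, TCP at 0.0967 m as predicted. Release, let it settle, and turn back for the first grasp.

```bash
python3 -m creep '[{"translation":[0,0,0],"twist":[0,0,0],"hand":68},{"translation":[0,0,0],"twist":[0,0,0],"hand":68},{"translation":[0,0,0],"twist":[0,0,0],"hand":68},{"translation":[0,0,0],"twist":[0,0,0],"hand":68},{"translation":[0,0,0],"twist":[0,0,0],"hand":68}]';  python3 go.py .5155 -.1042 .0955 0.9; python3 -m creep '[{"translation":[0,0,0],"twist":[0.13,0,0],"hand":68},{"translation":[0,0,0],"twist":[0.26,0,0],"hand":68},{"translation":[0,0,0],"twist":[0.39,0,0],"hand":68},{"translation":[0,0,0],"twist":[0.52,0,0],"hand":68},{"translation":[0,0,0],"twist":[0.66,0,0],"hand":68}]';  python3 go.py .5155 -.1042 .0955 0.9
```

```text
time: 6.2
tool_pos: [0.5158, -0.104, 0.0965]
tool_rot: [1.485, 1.57, 3.044]
contact_force: [0.6, 0.0, -0.0]
opening: 0.0627
t 6.2 pos [ 0.5158 -0.104   0.0965] jaw 1.559 F [ 0.6  0.  -0. ] M [ 0.02  0.02 -0.01] open 0.0627 q [-0.34  0.52  1.72 -0.    0.9  -1.9 ]
shift [ 0.001   0.0003 -0.0002] twist [ 0.659 -0.    -0.001]
time: 6.7
tool_pos: [0.5158, -0.104, 0.0963]
tool_rot: [2.088, 1.57, 2.982]
contact_force: [-0.3, -0.4, -0.4]
opening: 0.0625
t 6.7 pos [ 0.5158 -0.104   0.0963] jaw 0.894 F [-0.3 -0.4 -0.4] M [-0.05 -0.04 -0.05] open 0.0625 q [-0.34  0.52  1.72 -0.    0.9  -1.24]
shift [ 0.0008  0.0001 -0.0003] twist [-0.006 -0.    -0.001]
```

```bash
python3 -m creep '[{"translation":[0.001,0,0],"twist":[0,0,0],"hand":0},{"translation":[0.001,0,0],"twist":[0,0,0],"hand":0},{"translation":[0.001,0,0],"twist":[0,0,0],"hand":0},{"translation":[0.001,0,0],"twist":[0,0,0],"hand":0},{"translation":[0.001,0,0],"twist":[0,0,0],"hand":0}]' 60;  python3 go.py .5155 -.1042 .0955 0.9; python3 -m creep '[{"translation":[0,0,0],"twist":[-0.1,0,0],"hand":0},{"translation":[-0.0003,0,0],"twist":[-0.2,0,0],"hand":0},{"translation":[-0.0005,0,0],"twist":[-0.3,0,0],"hand":0},{"translation":[-0.0007,0,0],"twist":[-0.4,0,0],"hand":0},{"translation":[-0.0009,0,0],"twist":[-0.5,0,0],"hand":0}]';  python3 go.py .5155 -.1042 .0955 2.25
```

```text
time: 7.2
tool_pos: [0.5156, -0.1039, 0.0951]
tool_rot: [2.007, 1.569, 2.902]
contact_force: [-0.6, -0.9, -3.3]
opening: 0.0517
t 7.2 pos [ 0.5156 -0.1039  0.0951] jaw 0.894 F [-0.6 -0.9 -3.3] M [-0.04 -0.02  0.02] open 0.0517 q [-0.34  0.52  1.72 -0.    0.9  -1.24]
shift [-0.0004 -0.0001 -0.0003] twist [-0.006 -0.001 -0.001]
time: 7.7
tool_pos: [0.5156, -0.1037, 0.0957]
tool_rot: [1.259, 1.569, 2.659]
contact_force: [-0.1, -0.3, -3.5]
opening: 0.0514
t 7.7 pos [ 0.5156 -0.1037  0.0957] jaw 1.399 F [-0.1 -0.3 -3.5] M [ 0.15 -0.12 -0.04] open 0.0514 q [-0.34  0.52  1.72  0.    0.9  -1.74]
shift [ 0.0002 -0.     -0.0005] twist [-0.851  0.001 -0.001]
```

```bash
python3 -m creep '[{"translation":[0.0005,0,0],"twist":[-0.1,0,0],"hand":0},{"translation":[0.0005,0,0],"twist":[-0.2,0,0],"hand":0},{"translation":[0.0005,0,0],"twist":[-0.3,0,0],"hand":0},{"translation":[0.0003,0,0],"twist":[-0.4,0,0],"hand":0},{"translation":[0.0001,0,0],"twist":[-0.5,0,0],"hand":0}]';  python3 go.py .5155 -.1042 .0955 2.25
```

```text
time: 8.2
tool_pos: [0.5159, -0.1037, 0.0958]
tool_rot: [0.572, 1.57, 2.476]
contact_force: [0.8, 0.4, -0.2]
opening: 0.0519
t 8.2 pos [ 0.5159 -0.1037  0.0958] jaw 1.904 F [ 0.8  0.4 -0.2] M [ 0.01 -0.04 -0.04] open 0.0519 q [-0.34  0.52  1.72  0.    0.9  -2.25]
shift [ 0.0003  0.0005 -0.0003] twist [-0.346  0.001 -0.   ]
```

```bash
python3 -m creep '[{"translation":[0,0,0],"twist":[-0.1,0,0],"hand":0},{"translation":[-0.0002,0,0],"twist":[-0.2,0,0],"hand":0},{"translation":[-0.0004,0,0],"twist":[-0.3,0,0],"hand":0},{"translation":[-0.0005,0,0],"twist":[-0.36,0,0],"hand":0},{"translation":[-0.0005,0,0],"twist":[-0.36,0,0],"hand":0}]';  python3 go.py .5155 -.1042 .0965 2.25; python3 -m creep '[{"translation":[0,0,0],"twist":[0,0,0],"hand":68},{"translation":[0,0,0],"twist":[0,0,0],"hand":68},{"translation":[0,0,0],"twist":[0,0,0],"hand":68},{"translation":[0,0,0],"twist":[0,0,0],"hand":68},{"translation":[0,0,0],"twist":[0,0,0],"hand":68}]';  python3 go.py .5155 -.1038 .0975 0.9
```

```text
time: 8.7
tool_pos: [0.516, -0.1037, 0.0965]
tool_rot: [0.012, 1.57, 2.277]
contact_force: [-0.6, 0.5, -0.0]
opening: 0.0518
t 8.7 pos [ 0.516  -0.1037  0.0965] jaw 2.265 F [-0.6  0.5 -0. ] M [0.08 0.04 0.05] open 0.0518 q [-0.34  0.52  1.72  0.    0.9  -2.61]
shift [-0.      0.0007 -0.    ] twist [ 0.015  0.001 -0.   ]
time: 9.2
tool_pos: [0.516, -0.1038, 0.0965]
tool_rot: [-0.035, 1.57, 2.23]
contact_force: [0.2, -0.8, -0.2]
opening: 0.0624
t 9.2 pos [ 0.516  -0.1038  0.0965] jaw 2.265 F [ 0.2 -0.8 -0.2] M [ 0.05  0.09 -0.  ] open 0.0624 q [-0.34  0.52  1.72  0.    0.9  -2.61]
shift [-0.001   0.0004  0.0003] twist [ 1.365e+00  1.000e-03 -1.000e-03]
```

```bash
python3 -m creep '[{"translation":[0,0,0],"twist":[0.14,0,0],"hand":68},{"translation":[0,0,0],"twist":[0.28,0,0],"hand":68},{"translation":[-0.001,0,0],"twist":[0.42,0,0],"hand":68},{"translation":[-0.001,0,0],"twist":[0.56,0,0],"hand":68},{"translation":[-0.001,0,0],"twist":[0.7,0,0],"hand":68}]';  python3 -m creep '[{"translation":[0,0,0],"twist":[0.14,0,0],"hand":68},{"translation":[0,0,0],"twist":[0.28,0,0],"hand":68},{"translation":[0,0,0],"twist":[0.42,0,0],"hand":68},{"translation":[0,0,0],"twist":[0.56,0,0],"hand":68},{"translation":[0,0,0],"twist":[0.66,0,0],"hand":68}]'; python3 go.py .516 -.1038 .0975 0.9
python3 - <<'E'
from h import *
cv2.imwrite("pics/mid.png",cv2.resize(robot.read_camera("scene")[220:360,290:470],None,fx=4,fy=4))
E
```

```text
time: 9.7
tool_pos: [0.516, -0.1038, 0.0975]
tool_rot: [0.717, 1.57, 2.275]
contact_force: [0.1, 0.1, 0.3]
opening: 0.0625
time: 10.2
tool_pos: [0.516, -0.1038, 0.0975]
tool_rot: [1.268, 1.57, 2.161]
contact_force: [-0.8, 0.1, -0.6]
opening: 0.0625
t 10.2 pos [ 0.516  -0.1038  0.0975] jaw 0.893 F [-0.8  0.1 -0.6] M [-0.05  0.01 -0.05] open 0.0625 q [-0.34  0.52  1.72  0.    0.9  -1.24]
shift [-0.  0. -0.] twist [-0.007  0.    -0.001]
```

View pics/mid.png

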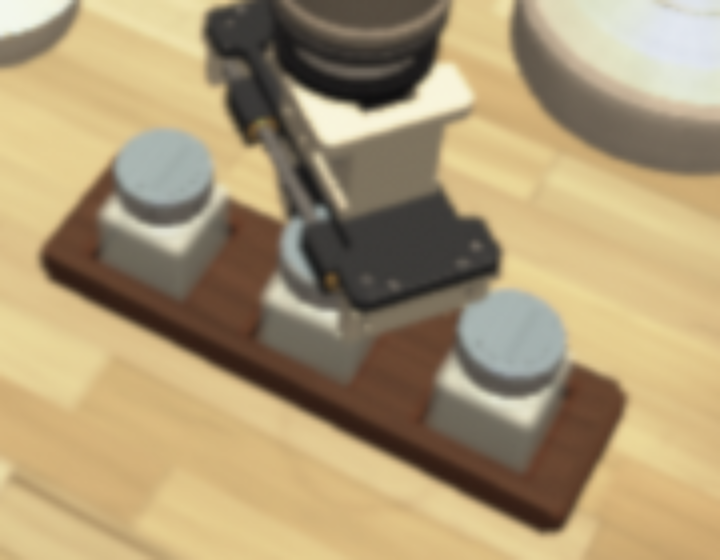

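The jar body sits in the middle pocket at (320,320), square and level with its neighbours. Second grasp and turn.

```bash
python3 -m creep '[{"translation":[0,0,0],"twist":[0,0,0],"hand":0},{"translation":[0,0,0],"twist":[0,0,0],"hand":0},{"translation":[0,0,0],"twist":[0,0,0],"hand":0},{"translation":[0.0005,0,0],"twist":[0,0,0],"hand":0},{"translation":[0.0005,0,0],"twist":[0,0,0],"hand":0}]' 60;  python3 go.py .516 -.1038 .0975 2.25; python3 -m creep '[{"translation":[0,0,0],"twist":[-0.1,0,0],"hand":0},{"translation":[0,0,0],"twist":[-0.2,0,0],"hand":0},{"translation":[-0.0002,0,0],"twist":[-0.3,0,0],"hand":0},{"translation":[-0.0004,0,0],"twist":[-0.4,0,0],"hand":0},{"translation":[-0.0006,0,0],"twist":[-0.5,0,0],"hand":0}]';  python3 go.py .516 -.1038 .0975 2.25
```

```text
time: 10.75
tool_pos: [0.5161, -0.1038, 0.0974]
tool_rot: [0.995, 1.57, 1.886]
contact_force: [-1.6, 0.8, 3.9]
opening: 0.0515
t 10.75 pos [ 0.5161 -0.1038  0.0974] jaw 0.89 F [-1.6  0.8  3.9] M [-0.04  0.25 -0.02] open 0.0515 q [-0.34  0.52  1.72  0.    0.9  -1.23]
shift [-0.0001  0.     -0.0001] twist [-1.36e+00  1.00e-03 -0.00e+00]
time: 11.25
tool_pos: [0.5163, -0.1039, 0.0984]
tool_rot: [-1.004, 1.57, 0.391]
contact_force: [-0.5, 0.2, 3.5]
opening: 0.0513
t 11.25 pos [ 0.5163 -0.1039  0.0984] jaw 1.395 F [-0.5  0.2  3.5] M [-0.02  0.13 -0.09] open 0.0513 q [-0.34  0.52  1.72  0.    0.9  -1.74]
shift [0.0009 0.0003 0.0001] twist [-0.855  0.     0.001]
```

```bash
python3 -m creep '[{"translation":[-0.0002,0,0],"twist":[-0.1,0,0],"hand":0},{"translation":[-0.0004,0,0],"twist":[-0.2,0,0],"hand":0},{"translation":[-0.0006,0,0],"twist":[-0.3,0,0],"hand":0},{"translation":[-0.0008,0,0],"twist":[-0.4,0,0],"hand":0},{"translation":[-0.001,0,0],"twist":[-0.5,0,0],"hand":0}]';  python3 go.py .516 -.1038 .0975 2.25; python3 -m creep '[{"translation":[-0.0002,0,0],"twist":[-0.1,0,0],"hand":0},{"translation":[-0.0004,0,0],"twist":[-0.2,0,0],"hand":0},{"translation":[-0.0005,0,0],"twist":[-0.3,0,0],"hand":0},{"translation":[-0.0005,0,0],"twist":[-0.37,0,0],"hand":0},{"translation":[-0.0005,0,0],"twist":[-0.37,0,0],"hand":0}]';  python3 go.py .516 -.1038 .108 2.26
```

```text
time: 11.75
tool_pos: [0.5164, -0.1039, 0.0994]
tool_rot: [-1.694, 1.57, 0.205]
contact_force: [-0.3, 0.5, -0.4]
opening: 0.0518
t 11.75 pos [ 0.5164 -0.1039  0.0994] jaw 1.899 F [-0.3  0.5 -0.4] M [ 0.09  0.   -0.01] open 0.0518 q [-0.34  0.52  1.72  0.    0.91 -2.24]
shift [0.0019 0.0003 0.0003] twist [-0.351 -0.     0.001]
time: 12.25
tool_pos: [0.5166, -0.104, 0.1001]
tool_rot: [-2.263, 1.569, 0.008]
contact_force: [-0.1, 0.1, 2.9]
opening: 0.0517
t 12.25 pos [ 0.5166 -0.104   0.1001] jaw 2.271 F [-0.1  0.1  2.9] M [ 0.09  0.05 -0.05] open 0.0517 q [-0.34  0.52  1.72  0.    0.91 -2.62]
shift [-0.0079  0.0004  0.0005] twist [ 0.011 -0.001  0.001]
```

```bash
python3 -m creep '[{"translation":[-0.001,0,0],"twist":[0,0,0],"hand":0},{"translation":[-0.002,0,0],"twist":[0,0,0],"hand":0},{"translation":[-0.003,0,0],"twist":[0,0,0],"hand":0},{"translation":[-0.003,0,0],"twist":[0,0,0],"hand":0},{"translation":[-0.003,0,0],"twist":[0,0,0],"hand":0}]'; for i in 1 2; do python3 go.py .516 -.1038 .108 2.26|head -1; python3 -c "
from h import *;robot.read_camera('top')"; done
```

```text
time: 12.75
tool_pos: [0.5166, -0.1039, 0.1031]
tool_rot: [-2.265, 1.569, 0.005]
contact_force: [-0.1, -0.4, 0.0]
opening: 0.0514
t 12.75 pos [ 0.5166 -0.1039  0.1031] jaw 2.27 F [-0.1 -0.4  0. ] M [ 0.1   0.08 -0.01] open 0.0514 q [-0.34  0.51  1.71  0.    0.91 -2.62]
t 12.8 pos [ 0.5166 -0.1039  0.103 ] jaw 2.27 F [-0.4 -0.1  0.3] M [ 0.08  0.09 -0.01] open 0.0514 q [-0.34  0.51  1.71  0.    0.91 -2.62]
```

Force is about 0 N, so only the cap is lifted. Rise to about 20 mm clearance.

```bash
python3 -m creep '[{"translation":[-0.004,0,0],"twist":[0,0,0],"hand":0},{"translation":[-0.008,0,0],"twist":[0,0,0],"hand":0},{"translation":[-0.012,0,0],"twist":[0,0,0],"hand":0},{"translation":[-0.016,0,0],"twist":[0,0,0],"hand":0},{"translation":[-0.016,0,0],"twist":[0,0,0],"hand":0}]'; python3 -m creep '[{"translation":[-0.005,0,0],"twist":[0,0,0],"hand":0},{"translation":[-0.01,0,0],"twist":[0,0,0],"hand":0},{"translation":[-0.0145,0,0],"twist":[0,0,0],"hand":0},{"translation":[-0.0145,0,0],"twist":[0,0,0],"hand":0},{"translation":[-0.0145,0,0],"twist":[0,0,0],"hand":0}]';python3 go.py .516 -.1038 .134 2.26
python3 - <<'E'
from h import *
cv2.imwrite("pics/end.png",cv2.resize(robot.read_camera("scene")[200:360,280:480],None,fx=3.7,fy=3.7))
E
```

```text
time: 13.35
tool_pos: [0.5169, -0.1041, 0.1198]
tool_rot: [-2.43, 1.568, -0.159]
contact_force: [-0.9, 0.2, 0.2]
opening: 0.0519
time: 13.85
tool_pos: [0.5169, -0.1041, 0.1344]
tool_rot: [-2.442, 1.568, -0.172]
contact_force: [0.3, 1.1, 0.4]
opening: 0.0518
t 13.85 pos [ 0.5169 -0.1041  0.1344] jaw 2.27 F [0.3 1.1 0.4] M [0.07 0.07 0.03] open 0.0518 q [-0.34  0.47  1.68  0.    0.99 -2.62]
shift [0.0004 0.0005 0.0008] twist [ 0.01  -0.002  0.002]
```

View pics/end.png

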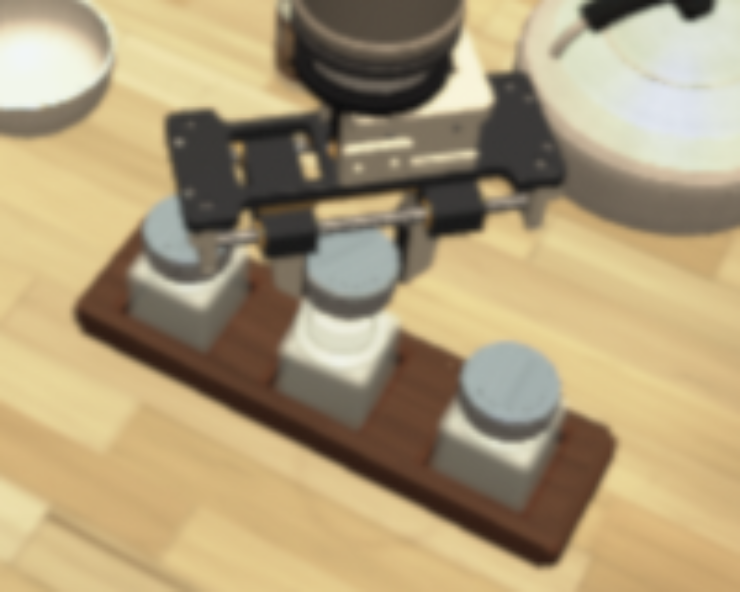

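The picture shows the cap (350,272) held level above the open jar (neck at (340,330)). The jar is seated in the middle pocket and both neighbours are in place, so I hand in.

```bash
python3 -c "
from cell import robot
print(robot.hand_in()); s=robot.observe(); print(s['time'],s['tool_pos'],s['contact_force'],s['opening'])"
```

```text
the job is handed in; nothing more can be done
None
the job is handed in; nothing more can be done
```

The job is done and handed in at about 13.9 s of the 61 s allowed; no verdict was reported. I set the loose jar home in the middle pocket, unscrewed its cap in two grasps (about 2.75 rad in all), and finished holding the cap above the open jar.

**Last checks:**
- **Lift-off:** the wrist force was about 0 N, so the jar stayed behind. It weighs about 3 N.
- **Cap hold:** the opening was 51.8 mm on the 52 mm cap, and the tool was level within 0.003 rad. The cap's lower edge is about 20 mm above the rim by my arithmetic, and the cap sits about 1 mm off the axis.
- **Final picture:** the jar is seated square in its pocket, and both neighbours and the visible bystanders are in place. I judged this by eye and did not measure the jar's seat in millimetres. The garlic, onion and spice jar were not in that last crop.

**Disagreements:** the scene view put the loose jar's cap about 1 px (2 mm) from the top-view estimate, which the grasp centred out. At the start of the first turn the wrist carried about 3 N of the jar's weight, probably lifting it a fraction of a millimetre. I kept the tool slightly lower, and the load went away.

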